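# Load a carton against the sprung plate and shut the storage tray

### The job

Put the long white lens-tissue carton away in the grey storage tray: press the spring-loaded plate back (the end of the held carton can do it) and slip the carton in behind the low front wall so that it lies flat on the tray's floor, lengthwise, held between that wall and the plate. Then slide the lid fully shut. Leave the small carton and the timer where they are.

Things in the scene. Friction and masses are not known exactly. Their poses are not given: they have to be found in the camera images.
- tray: fixed grey metal tray, origin at the centre of its floor's underside, z up, x from the low front wall (robot side) to the rear. Floor top z = 6 mm; inside x -81..81, y -65..65. Side walls with lid rails reach z = 55, the front wall (x -87..-81) only z = 16. A fixed dark spring housing fills x 35..81, y -45..45, to z = 46, behind the sprung plate. The rails run on behind to x = 195; outer width 142
- plate (a joint): slide of the sprung plate along the tray's +x, m: 0 at rest (face 74 mm from the front wall's inside), 0.042 fully back (gap 116 mm). The spring returns it toward the front wall at once when let go: 5 N at rest, 12.5 N at 0.030, 15.5 N at the end. With the carton between wall and plate it reads about 0.031
- plate_face (a point): top centre of the plate's front face (the upright face looking at the front wall); face 80 mm wide (y), from z = 8 to z = 41 in the tray's frame
- lid (a joint): the lid slides in the rails along the tray's x, m: 0 shut (front edge over the front wall), 0.125 to 0.142 as found (open, run out to the rear over the housing), stop at 0.142. It stays where it is left; about 1.5 to 3 N moves it. No latch
- lid_grip (a point): top centre of the lid's upright dark grip bar: 10 (x) x 60 (y) x 28 mm tall above the lid's top face. The lid is a 4 mm sheet, 147 mm long, underside z = 47 and top z = 51 in the tray's frame; the bar's centre is 14 mm behind its front edge, so at tray x = -73 mm + the lid's value. Pinch the bar or push it from behind
- carton: loose white carton with a grey band, 62 (x) x 105 (y, its length) x 24.5 mm, about 80 g, lying flat on the worktop; origin at the centre of its underside, z up. Either end may face the plate
- small_carton: bystander: loose blue carton 42 x 58 x 21 mm, origin at the centre of its underside
- timer: bystander: loose white bench timer 62 x 64 x 20 mm lying on its back, origin at the centre of its underside

How it is judged:
By the outcome, as a careful person would: the job done as asked, in the order asked, and still so for the second after the job is handed in, with the robot touching nothing.
It also fails if it takes over 51 s, if anything falls off the work surface, if the arm or the gripper's body presses on something with over 40 N, if the wrist force passes 120 N, or if a joint passes its speed limit or range.

### The arm

A 7-joint arm with a two-finger parallel gripper is mounted at the origin on a cart in front of the work surface, level with it; the furniture and walls round the work are solid. World frame = base frame: x ahead of the robot, y to its left, z up, the work surface at z = 0. Lengths are in mm, angles in rad, forces in N, time in s.
With the tool pointing down it reaches from about 400 to 850 mm from the base axis. Payload 4.5 kg.
Tool frame: the origin (TCP) lies midway between the tips of the shut fingers; the grasp point (between the pads) lies 19 mm behind it (ctrl.hold_point_z is the distance from the TCP to the grasp point, in mm); z points along the fingers, y is the line along which they close (so a half turn about z gives the same grasp; the last joint's range is limited). The gripper opens to 85 mm and grips with 20 to 120 N. Pads are 22 mm wide; open, the fingers measure 114 mm over their backs; the gripper's body (76 mm by 85 mm) begins 54 mm behind the grasp point. The pads swing forward as they close: fully open they stand 13 mm farther back than shut.
Start: joints at [0.034, 0.689, -0.195, 1.565, 0.157, 0.902, -0.215], TCP at [625.025, 0.026, 205.817] pointing down, gripper open.
Joint ranges: [-3.01, 3.01], [-0.46, 2.08], [-1.47, 1.51], [0.13, 2.56], [-1, 4.14], [0.04, 2.09], [-2.66, 2.66]. Speed limits (rad/s): [2.57, 2.57, 3.14, 3.14, 3.14, 3.14, 3.14].

### API

Orientations are given as a rotation vector (axis times angle).
In Python, from bench import ctrl gives the robot as it stands.
- The arm moves only by the shell command python3 steer.py [FORCE], which reads ROWS from standard input. ROWS is a JSON object whose key "ticks" holds a list of rows, 1 to 8 of them, each of 7 numbers: a rotation vector rx, ry, rz in rad, then dx, dy, dz in mm, then the finger opening in mm; each row shifts and turns the commanded pose from where the row before left it, along the tool's axes as they then stand; what a row does not reach is not made up. A row lasts 1/10 s, in which the tool goes at most 50 mm and 0.15 rad, less where a joint would pass 70% of its speed; a pose out of reach is approached as far as the arm can. The fingers move at their own pace and stop on an object; FORCE is the grip in N (left out, the last holds). Time passes only in rows, so rows that do not move let the fingers close. It prints the time, the measured TCP pose, the force, the opening and the grip force at its end. Input that does not fit is refused with a message, and nothing moves.
- ctrl.sense(): the state, without advancing time (a new reading comes with each control period).
- ctrl.read_camera(name): name is "scene" or "side" or "wrist"; returns a dict with "img" (420x560x3 uint8, blue, green, red), "intrinsics" (3x3 intrinsics, pixels), "k1" (the pictures are not rectified: a ray, as slopes to the right and down, at radius r is drawn at 1 + k1 r^2 times it, then the intrinsics apply), "extrinsics" (4x4, takes a point from camera to world coordinates). Camera axes: x right, y up, looking along -z (the intrinsics and any distortion apply to the point x, -y, -z); pixel columns grow to the right and rows downward; lengths in mm; the calibration is good to about 2 mm. A picture is of the moment at which its call begins. There is no depth.
- ctrl.hand_in(): hands the job in; it is judged then, once.
The state is a dict: "time_s": time; "qpos": joint angles; "joint_vel": joint speeds; "joint_efforts": joint torques, N m; "tool_pos": TCP position; "ee_rot": TCP orientation; "wrist_force": force on the tool from outside, world axes, zero at the start; "torque": the same for the moment, N m; "width": finger opening in mm; "grip_force": force on a finger pad.
Only numpy, scipy, OpenCV 4.12 (cv2) and the standard library are available. Lean on these libraries where they do the work, as an engineer would, in place of code of your own. Each camera call takes 0.05 s, during which the arm holds its last target. There are 200 camera calls.

## Working session

There is one attempt and no reset: what is moved stays moved. The work goes in short steps, Python scripts to look and compute and a shell command to move; the robot and the scene stay as the last step left them, time stands still between calls to the robot, and variables do not carry over. Pictures are saved under pics/ and viewed, at most 10 in all, crops included, and the job is handed in when it is done.

```bash
ls; mkdir -p pics; python3 - <<'E'
from bench import ctrl
import cv2,numpy as np,pickle
d={}
for n in("scene","side","wrist"):
    c=ctrl.read_camera(n); d[n]=c
    print(n,c["intrinsics"].tolist() if hasattr(c["intrinsics"],"tolist") else c["intrinsics"],c["k1"],np.round(c["extrinsics"],3).tolist())
    cv2.imwrite(f"pics/{n}0.png",c["img"])
pickle.dump(d,open("d0.pkl","wb"))
s=ctrl.sense();print(s["time_s"],s["tool_pos"],s["ee_rot"],s["width"],ctrl.hold_point_z)
E
```

```text
bench.py
pics
steer.py
scene [[521.002755332042, 0.0, 282.921094736427], [0.0, 521.002755332042, 213.39424330633017], [0.0, 0.0, 1.0]] -0.04254162892479965 [[0.786, 0.329, -0.523, -48.826], [-0.617, 0.392, -0.682, -1044.652], [-0.019, 0.859, 0.511, 666.373], [0.0, 0.0, 0.0, 1.0]]
side [[465.7632286526468, 0.0, 275.44270332344917], [0.0, 465.7632286526468, 209.55691298150109], [0.0, 0.0, 1.0]] 0.007115439531029826 [[0.906, 0.28, -0.317, 178.402], [-0.423, 0.622, -0.659, -1114.487], [0.013, 0.731, 0.682, 917.212], [0.0, 0.0, 0.0, 1.0]]
wrist [[349.5180195113617, 0.0, 279.54369515333184], [0.0, 349.5180195113617, 208.82775513361895], [0.0, 0.0, 1.0]] 0.010320647223261759 [[1.0, -0.001, 0.001, 624.476], [0.0, 0.956, 0.292, 74.993], [-0.001, -0.292, 0.956, 371.912], [0.0, 0.0, 0.0, 1.0]]
0.15 [ 6.24469551e+02 -1.90726820e-02  2.05170025e+02] [-2.22070254e+00 -2.22083880e+00  1.64991141e-03] 85.7850995286519 18.700000000000003
```

View pics/scene0.png

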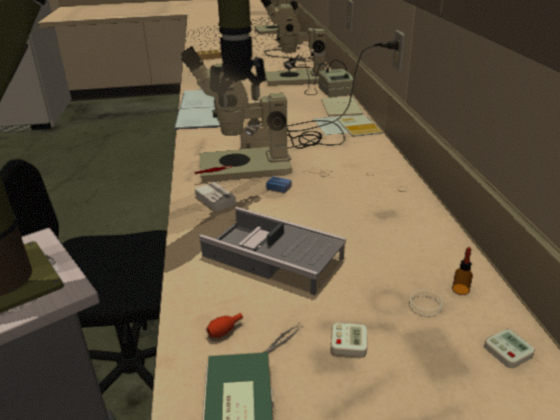

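View pics/side0.png

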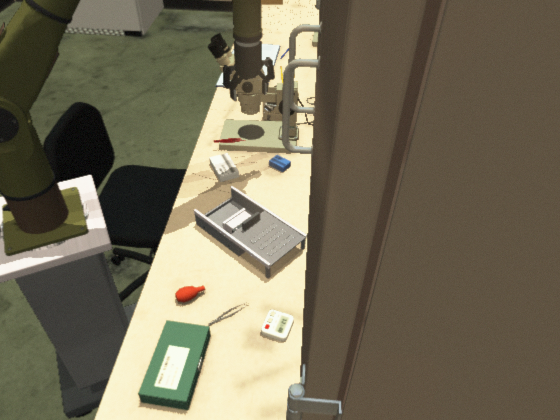

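View pics/wrist0.png

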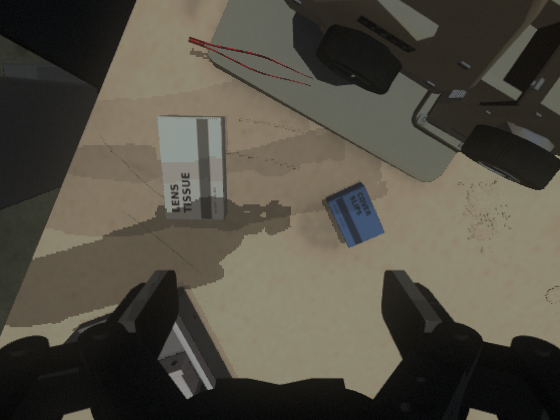

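The scene and side views show the tray mid-bench (scene ~(272,248), side ~(250,230)). The white carton is at scene (213,197) and side (224,167), with the blue carton to its right. The wrist view shows the carton top at corners (158,116), (225,117), (226,219) and (165,219).

```bash
cat > h.py <<'E'
import numpy as np,cv2,pickle
def ray(c,p):
    K=np.array(c["intrinsics"]);E=np.array(c["extrinsics"])
    q=(np.array(p,float)-K[:2,2])/K[0,0]; s=q.copy()
    for _ in range(20): s=q/(1+c["k1"]*(s@s))
    d=E[:3,:3]@np.array([s[0],-s[1],-1]); return E[:3,3],d/np.linalg.norm(d)
def onz(c,p,z):
    o,d=ray(c,p); return o+d*(z-o[2])/d[2]
def proj(c,P):
    K=np.array(c["intrinsics"]);E=np.array(c["extrinsics"])
    v=E[:3,:3].T@(np.array(P,float)-E[:3,3]); s=np.array([v[0],-v[1]])/-v[2]
    return s*(1+c["k1"]*(s@s))*K[0,0]+K[:2,2]
def tri(*cp):
    A=np.zeros((3,3));b=np.zeros(3);R=[ray(c,p) for c,p in cp]
    for o,d in R:
        M=np.eye(3)-np.outer(d,d);A+=M;b+=M@o
    X=np.linalg.solve(A,b); return X,[float(np.linalg.norm((np.eye(3)-np.outer(d,d))@(X-o))) for o,d in R]
E
python3 - <<'E'
from h import *
d=pickle.load(open("d0.pkl","rb"))
a=cv2.resize(d["scene"]["img"][175:295,190:350],None,fx=5,fy=5,interpolation=cv2.INTER_CUBIC)
b=cv2.resize(d["side"]["img"][145:275,185:315],None,fx=4.6,fy=4.6,interpolation=cv2.INTER_CUBIC)
cv2.imwrite("pics/a.png",a);cv2.imwrite("pics/b.png",b)
w=d["wrist"]
for p in [(158,116),(225,117),(226,219),(165,219)]: print(np.round(onz(w,p,24.5),1))
for p in [(365,183),(326,197),(347,247),(384,233)]: print('sm',np.round(onz(w,p,21),1))
for p in [(202,237),(237,214),(345,240),(314,281)]: print('tray scene',np.round(onz(d["scene"],p,55),1))
print(np.round(onz(d["scene"],(349,335),20),1),np.round(onz(d["scene"],(510,345),20),1))
E
```

```text
[507.4  62.1  24.5]
[571.6  61.3  24.5]
[567.9 -42.2  24.5]
[504.  -42.2  24.5]
sm [711.7  -4.3  21. ]
sm [672.3 -19.2  21. ]
sm [697.3 -75.3  21. ]
sm [735.9 -59.1  21. ]
tray scene [ 382.3 -195.5   55. ]
tray scene [ 494.1 -163.5   55. ]
tray scene [ 609.4 -399.5   55. ]
tray scene [ 467.9 -462.5   55. ]
[ 445.1 -582.1   20. ] [ 638.4 -773.8   20. ]
```

View pics/a.png

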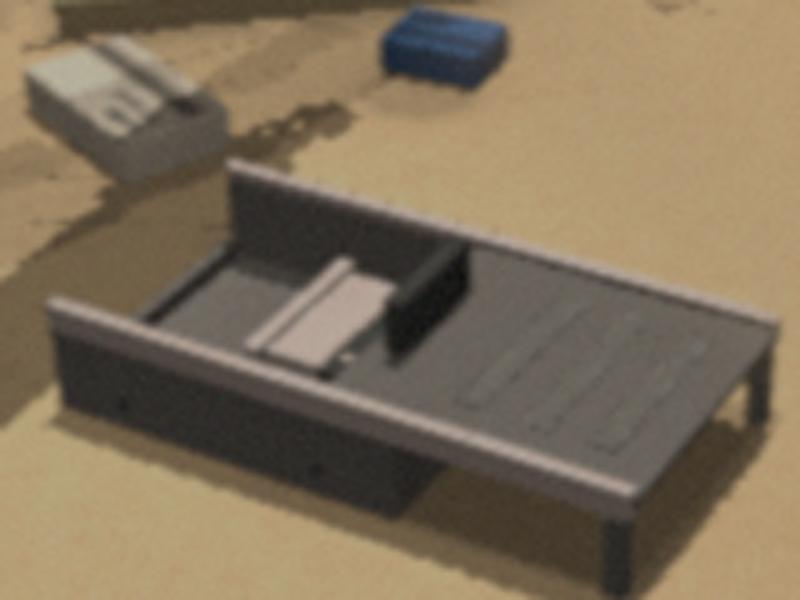

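View pics/b.png

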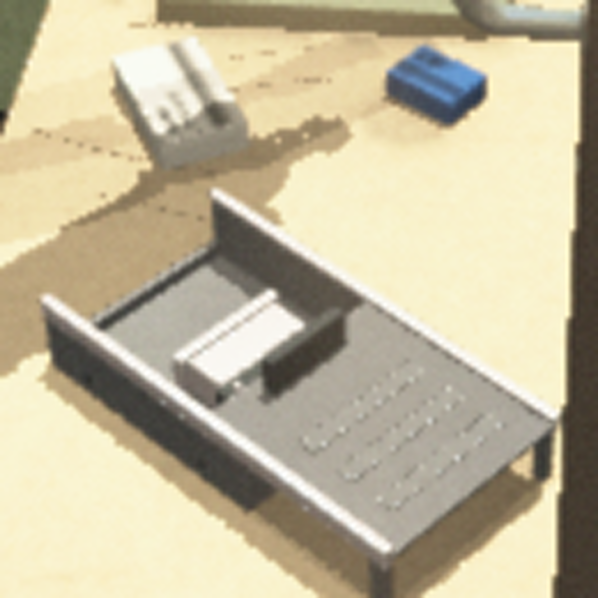

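The crops show the tray corners clearly: scene crop (50,300), (230,162), (775,322), (635,490) and side crop (45,298), (215,192), (553,415), (388,550). The white block ahead of the dark lid bar is the sprung plate. I'll triangulate these now.

```bash
python3 - <<'E'
from h import *
d=pickle.load(open("d0.pkl","rb"));S,D,W=d["scene"],d["side"],d["wrist"]
fa=lambda x,y:((x+.5)/5-.5+190,(y+.5)/5-.5+175)
fb=lambda x,y:((x+.5)/4.6-.5+185,(y+.5)/4.6-.5+145)
def t(n,a,b,*w):
    X,e=tri((S,fa(*a)),(D,fb(*b)),*[(W,p) for p in w]);print(n,np.round(X,1),np.round(e,1));return X
P=[t('FN',(48,302),(42,299)),t('FF',(230,162),(215,192)),t('RF',(777,322),(555,415)),t('RN',(635,492),(388,550))]
for i in range(4):print(np.linalg.norm(P[i]-P[(i+1)%4]),end=' ')
print()
t('bar far top',(466,243),(345,311));t('bar near top',(390,292),(265,362))
t('plate far top',(348,262),(274,294));t('plate near top',(250,347),(178,360))
t('carton FL(near-left? far-left)',(28,77),(114,70),(158,116))
t('carton near R',(228,120),(245,122),(226,219));t('carton near L',(120,140),(158,147),(165,219))
t('carton far R',(115,38),(190,40),(225,117))
E
```

```text
FN [ 375.4 -198.7   63.9] [0.9 0.9]
FF [ 502.3 -148.    62.8] [1.2 1.2]
RF [ 606.6 -402.4   60. ] [0.3 0.3]
RN [ 480.5 -455.7   63.5] [0.3 0.3]
136.65154849649446 274.9371185024207 136.93601776086325 277.6578479464682 
bar far top [ 525.5 -296.1   80. ] [1. 1.]
bar near top [ 462.3 -329.7   96.9] [2.6 2.6]
plate far top [ 505.8 -235.1   49. ] [0.9 0.9]
plate near top [ 434.2 -263.9   49.2] [1.2 1.2]
carton FL(near-left? far-left) [506.1  60.1  17.3] [4.3 4.7 2.1]
carton near R [565.4 -43.2  19.5] [1.1 2.7 1.9]
carton near L [502.7 -42.6  24.7] [4.1 4.3 1.3]
carton far R [566.4  62.8  20.7] [3.5 4.  4.9]
```

```bash
echo '{"ticks":[[0,0,0,-40,-20,0,85],[0,0,0,-40,-20,0,85],[0,0,0,-40,-20,0,85],[0,0,0,-40,-20,0,85],[0,0,0,-40,-20,0,85],[0,0,0,-40,-20,0,85],[0,0,0,-30,-14,0,85],[0,0,0,0,0,0,85]]}' | python3 steer.py 60
python3 - <<'E'
from bench import ctrl
import pickle
c=ctrl.read_camera("wrist");pickle.dump(c,open("w1.pkl","wb"))
E
echo '{"ticks":[[0,0,0,-40,0,0,85],[0,0,0,-40,10,0,85],[0,0,0,0,0,0,85],[0,0,0,0,0,0,85]]}' | python3 steer.py
python3 - <<'E'
from bench import ctrl
import pickle,cv2,numpy as np
c=ctrl.read_camera("wrist");pickle.dump(c,open("w2.pkl","wb"))
a=pickle.load(open("w1.pkl","rb"))
cv2.imwrite("pics/w12.png",cv2.resize(np.vstack([a["img"],c["img"]])[:, :],None,fx=.714,fy=.714))
cv2.imwrite("pics/w1.png",cv2.resize(a["img"],(800,600)));cv2.imwrite("pics/w2.png",cv2.resize(c["img"],(800,600)))
E
```

```text
time_s: 0.95
tool_pos: [487.0, -276.7, 205.4]
ee_rot: [2.232, 2.21, -0.008]
wrist_force: [0.3, -0.1, -0.2]
width: 85.1
grip_force: 0.0
time_s: 1.4
tool_pos: [501.6, -349.2, 205.3]
ee_rot: [-2.221, -2.221, -0.002]
wrist_force: [0.5, 1.1, -0.9]
width: 84.8
grip_force: 0.0
```

View pics/w1.png

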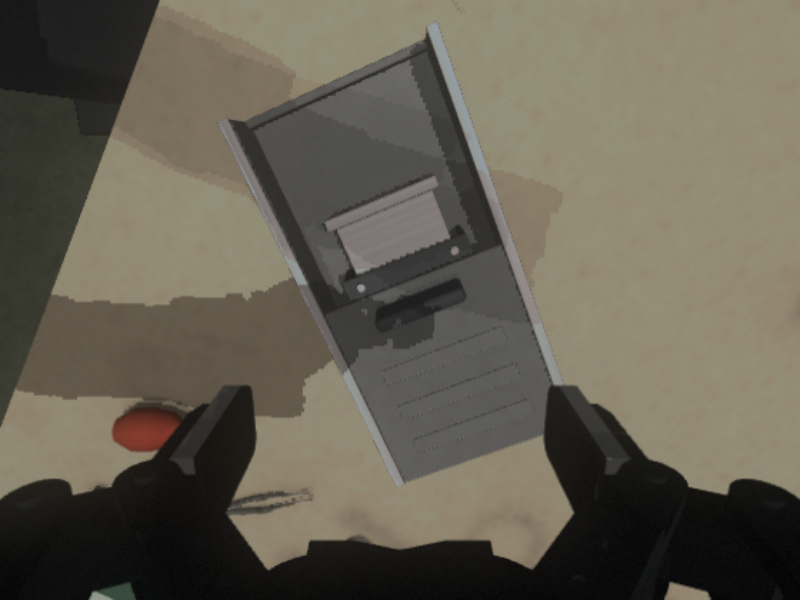

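View pics/w2.png

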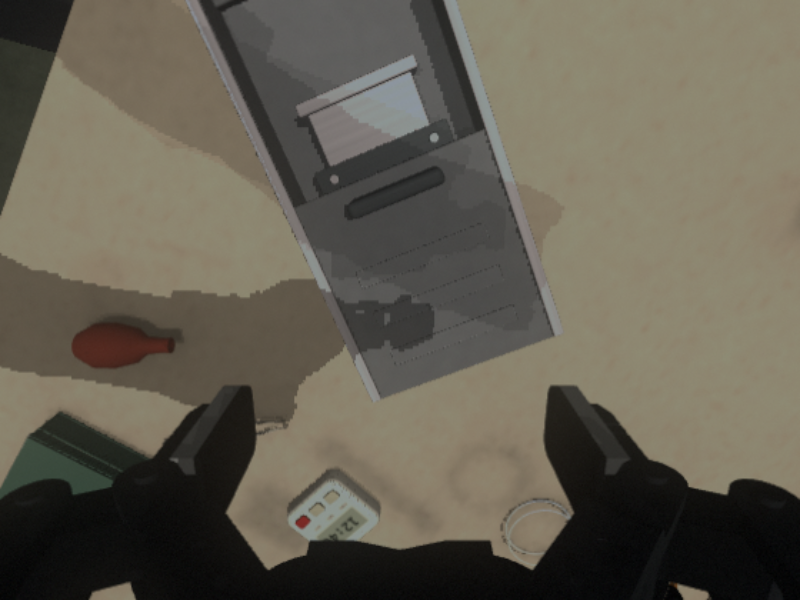

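Both wrist views show the whole tray. In w1 the front corners are at (219,121) and (434,23) and the rear-left corner at (403,486). The plate front edge runs (323,226)–(436,179) in w1 and (297,107)–(415,58) in w2. The lid bar is at about (420,303) in w1 and (395,190) in w2.

```bash
python3 - <<'E'
from h import *
d=pickle.load(open("d0.pkl","rb"));S,D=d["scene"],d["side"]
A=pickle.load(open("w1.pkl","rb"));B=pickle.load(open("w2.pkl","rb"))
print(np.round(np.array(A["extrinsics"])[:3,3]),np.round(np.array(B["extrinsics"])[:3,3]))
f=lambda p:((p[0]+.5)/1.4286-.5,(p[1]+.5)/1.4286-.5)
def t(n,a,b):
    X,e=tri((A,f(a)),(B,f(b)));print(n,np.round(X,1),np.round(e,1))
t('plL',(323,226),(297,107));t('plR',(436,179),(415,58));t('RL',(403,486),(376,400))
t('barL',(376,318),(346,206));t('barR',(465,285),(443,171))
t('screwL',(361,288),(334,179));t('screwR',(455,251),(434,138))
for z in(55,60):
    P=[onz(A,f(p),z) for p in[(219,121),(434,23),(403,486)]]+[onz(B,f((560,333)),z),onz(B,f((376,400)),z)]
    print(z,np.round(P,1).tolist(),np.linalg.norm(P[0]-P[1]),np.linalg.norm(P[0]-P[2]),np.linalg.norm(P[3]-P[4]))
E
```

```text
[ 488. -201.  372.] [ 501. -274.  372.]
plL [ 437.8 -251.5   46.1] [1.2 1.2]
plR [ 510.8 -222.9   38.5] [0.2 0.2]
RL [ 486.3 -442.8   60. ] [1.1 1.1]
barL [ 470.1 -308.4   67.3] [0.9 0.9]
barR [ 528.2 -288.3   61.4] [0.4 0.4]
screwL [ 460.  -294.    46.2] [0.1 0.1]
screwR [ 523.2 -269.2   45.7] [0.1 0.1]
55 [[379.4, -186.9, 55.0], [507.3, -136.0, 55.0], [487.4, -446.2, 55.0], [610.3, -395.1, 55.0], [485.0, -445.7, 55.0]] 137.72113133778305 280.8622343219971 135.18905545877774
60 [[381.1, -187.2, 60.0], [507.0, -137.0, 60.0], [487.4, -442.4, 60.0], [608.6, -393.2, 60.0], [485.2, -443.0, 60.0]] 135.54852012100687 276.43150945988305 133.0583915923783
```

```bash
echo '{"ticks":[[0,0,0,45,4.5,0,85],[0,0,0,45,4.5,0,85],[0,0,0,45,4.5,0,85],[0,0,0,45,4.5,0,85],[0,0,0,45,4.5,0,85],[0,0,0,45,4.5,0,85],[0,0,0,45,4.5,0,85],[0,0,0,44.6,4.5,0,85]]}' | python3 steer.py 80
echo '{"ticks":[[0,0,0.034,0,0,45,85],[0,0,0,0,0,45,85],[0,0,0,0,0,45,85],[0,0,0,0,0,30,85],[0,0,0,0,0,0,85]]}' | python3 steer.py
python3 - <<'E'
from bench import ctrl
import pickle,cv2
c=ctrl.read_camera("wrist");pickle.dump(c,open("w3.pkl","wb"));cv2.imwrite("pics/w3.png",c["img"])
E
```

```text
time_s: 2.25
tool_pos: [536.0, 13.9, 206.1]
ee_rot: [-2.216, -2.225, -0.001]
wrist_force: [0.1, -0.7, 0.4]
width: 85.1
grip_force: 0.0
time_s: 2.75
tool_pos: [533.1, 11.9, 37.6]
ee_rot: [-2.25, -2.183, 0.009]
wrist_force: [0.2, -0.3, -0.0]
width: 84.9
grip_force: 0.0
```

View pics/w3.png

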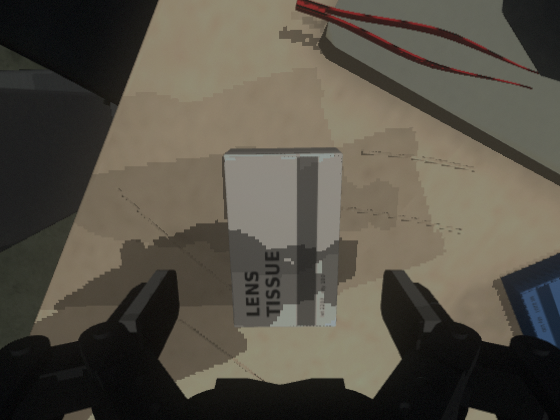

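The carton sits between the open fingers, with top corners at (224,156), (341,155), (336,326) and (235,326). It's nearly centred, and the two wrist heights let me check the position and the top's height.

```bash
python3 - <<'E'
from h import *
from bench import ctrl
W=pickle.load(open("d0.pkl","rb"))["wrist"];C=pickle.load(open("w3.pkl","rb"))
a=[(158,116),(225,117),(226,219),(165,219)];b=[(224,156),(341,155),(336,326),(235,326)]
T=np.array([tri((W,p),(C,q))[0] for p,q in zip(a,b)]);P=np.array([onz(C,q,24.5) for q in b])
print(np.round(T,1).tolist(),T.mean(0));print(np.round(P,1).tolist(),P.mean(0),np.linalg.norm(P[0]-P[1]),np.linalg.norm(P[1]-P[2]))
s=ctrl.sense();print(s["tool_pos"],s["ee_rot"])
E
```

```text
[[505.5, 61.3, 20.3], [568.8, 59.2, 9.6], [566.4, -44.4, 20.1], [503.7, -42.8, 22.0]] [536.09233697   8.3124793   17.99672563]
[[505.7, 61.2, 24.5], [565.9, 60.0, 24.5], [565.0, -42.2, 24.5], [504.6, -40.7, 24.5]] [535.32092536   9.57634661  24.5       ] 60.16551144854248 102.13352405115677
[534.99758569  11.5515103   39.83167331] [-2.25319189 -2.18426317  0.00403968]
```

```bash
echo '{"ticks":[[0,0,0,-2,0,20,85],[0,0,0,0,0,18,85],[0,0,0,0,0,0,85],[0,0,0,0,0,0,60],[0,0,0,0,0,0,55],[0,0,0,0,0,0,50],[0,0,0,0,0,0,50],[0,0,0,0,0,0,50]]}' | python3 steer.py 80
echo '{"ticks":[[0,0,0,0,0,0,50],[0,0,0,0,0,0,50],[0,0,0,0,0,-20,50],[0,0,0,0,0,-40,50],[0,0,0,0,0,0,50],[0,0,0,0,0,0,50]]}' | python3 steer.py
python3 - <<'E'
from bench import ctrl
import pickle,cv2
s=ctrl.sense();print(s["tool_pos"],s["ee_rot"],s["width"],s["wrist_force"])
c=ctrl.read_camera("wrist");pickle.dump(c,open("w4.pkl","wb"));cv2.imwrite("pics/w4.png",c["img"])
E
```

```text
time_s: 3.6
tool_pos: [537.2, 7.6, 3.2]
ee_rot: [2.259, 2.183, 0.001]
wrist_force: [1.1, 0.6, -0.9]
width: 49.9
grip_force: 0.0
time_s: 4.2
tool_pos: [537.6, 7.6, 63.5]
ee_rot: [2.258, 2.182, 0.002]
wrist_force: [-0.2, -0.3, -0.3]
width: 50.3
grip_force: 0.0
[537.55937493   7.60861351  63.48774003] [2.25816897 2.182403   0.00231737] 50.345925179321526 [-0.19059653 -0.28813865 -0.26285908]
```

View pics/w4.png

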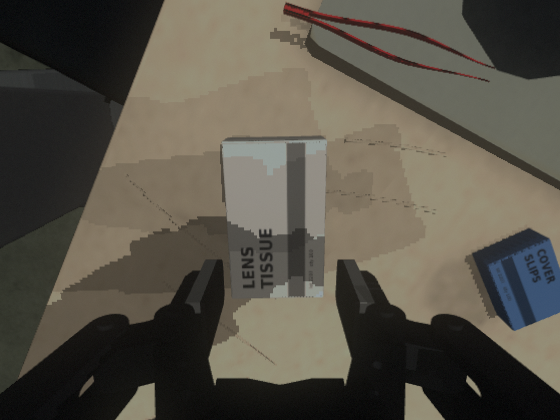

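The carton is still on the bench. Its top corners are at about (223,141), (325,138), (324,297) and (231,297), and the fingers are at 50 mm with nothing between them. I'll check whether it moved and where the fingertips really were.

```bash
python3 - <<'E'
from h import *
C=pickle.load(open("w4.pkl","rb"));W=pickle.load(open("w3.pkl","rb"))
b=[(223,141),(325,138),(324,297),(231,297)]
for z in(24.5,15):
    P=np.array([onz(C,q,z) for q in b])
    print(np.round(P,1).tolist(),P.mean(0),np.linalg.norm(P[0]-P[1]),np.linalg.norm(P[1]-P[2]))
print("TCP pix w4",proj(C,[537.56,7.6,63.5]),"pad left inner tip",proj(C,[537.56-25,7.6,63.5]),proj(C,[537.56-25,7.6,70]),proj(C,[537.56-25,-3,70]))
print("TCP at w3",proj(W,[534,11.5,39.8]),proj(W,[534-42,11.5,39.8]),proj(W,[534-42,11.5,53]))
E
echo '{"ticks":[[0,0,0,0,-1,0,76],[0,0,0,0,0,0,76],[0,0,0,0,0,0,76],[0,0,0,0,0,30,76],[0,0,0,0,0,25,76],[0,0,0,0,0,6,76],[0,0,0,0,0,0,76]]}' | python3 steer.py
echo '{"ticks":[[0,0,0,0,0,3,76],[0,0,0,0,0,0,76]]}' | python3 steer.py
echo '{"ticks":[[0,0,0,0,0,0,66],[0,0,0,0,0,0,66]]}' | python3 steer.py
```

```text
time_s: 4.95
tool_pos: [535.1, 7.7, 0.9]
ee_rot: [-2.258, -2.183, 0.003]
wrist_force: [-0.3, 0.2, 0.3]
width: 76.1
grip_force: 0.0
time_s: 5.15
tool_pos: [536.6, 7.7, -0.5]
ee_rot: [2.258, 2.183, 0.002]
wrist_force: [-0.1, -0.5, 0.5]
width: 76.0
grip_force: 0.0
time_s: 5.35
tool_pos: [536.4, 7.7, -0.6]
ee_rot: [2.258, 2.183, 0.001]
wrist_force: [0.1, 0.1, -0.2]
width: 66.2
grip_force: 0.0
```

```bash
echo '{"ticks":[[0,0,0,0,0,0,62],[0,0,0,0,0,0,62]]}' | python3 steer.py | egrep 'wr|wi|gr'
echo '{"ticks":[[0,0,0,0,0,0,58],[0,0,0,0,0,0,58]]}' | python3 steer.py| egrep 'wr|wi|gr|time'
echo '{"ticks":[[0,0,0,0,0,0,40],[0,0,0,0,0,0,40]]}' | python3 steer.py| egrep 'wr|wi|gr|time'
```

```text
wrist_force: [-0.2, 0.3, -0.0]
width: 61.8
grip_force: 0.0
time_s: 5.75
wrist_force: [1.2, -1.3, -0.3]
width: 58.3
grip_force: 0.0
time_s: 5.95
wrist_force: [-0.7, -0.3, 0.2]
width: 40.1
grip_force: 0.0
```

```bash
python3 - <<'E'
from bench import ctrl
import pickle,cv2,numpy as np
d={n:ctrl.read_camera(n) for n in("scene","side","wrist")};pickle.dump(d,open("d5.pkl","wb"))
a=cv2.resize(d["scene"]["img"][135:235,150:284],(400,300),interpolation=cv2.INTER_CUBIC)
b=cv2.resize(d["side"]["img"][100:200,160:294],(400,300),interpolation=cv2.INTER_CUBIC)
w=d["wrist"]["img"];c=cv2.resize(w,(400,300));e=cv2.resize(w[200:350,180:380],(400,300))
cv2.imwrite("pics/m.png",np.vstack([np.hstack([a,b]),np.hstack([c,e])]))
s=ctrl.sense();print(s["tool_pos"],s["width"],s["grip_force"])
E
```

```text
[535.97213123   7.6670476   -1.2082529 ] 40.243801974055415 0.0
```

View pics/m.png

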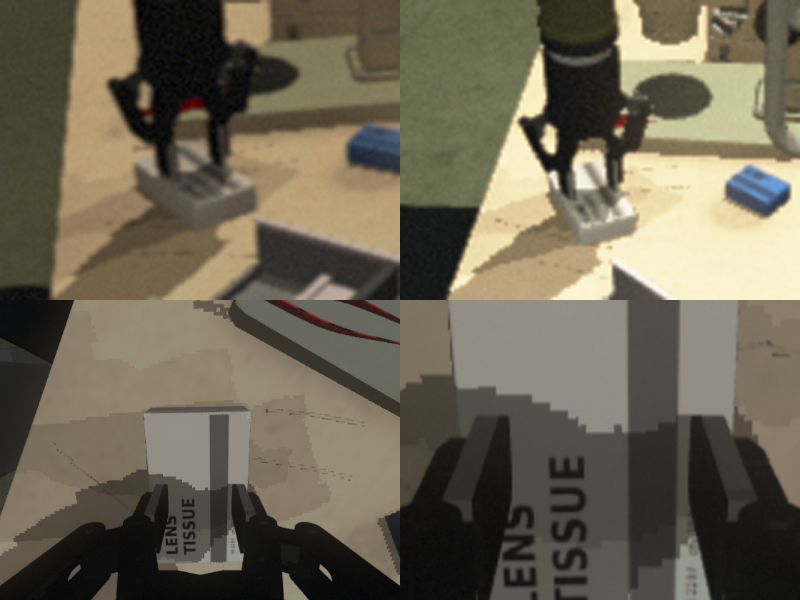

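```bash
python3 - <<'E'
from h import *
d=pickle.load(open("d5.pkl","rb"));S,D,W=d["scene"],d["side"],d["wrist"]
m=lambda x,y:(x/2.985+150,y/3+135)
n=lambda x,y:((x-400)/2.985+160,y/3+100)
for k,a,b in(("tipL",(172,178),(566,195)),("tipR",(222,178),(618,197)),("cartNR",(257,193),(637,212)),("cartNL",(196,203),(576,217)),("cart botNL",(196,228),(578,243)),("cart botNR",(257,209),(635,233))):
    X,e=tri((S,m(*a)),(D,n(*b)));print(k,np.round(X,1),np.round(e,1))
print(np.round(W["extrinsics"],3).tolist())
# pads in wrist pic: inner front-tip edges, e crop: scale 2, offset (180,200)
c=lambda x,y:((x-400)/2+180,(y-300)/2+200)
for q in((512,418),(690,418)):
  print(c(*q),[np.round(onz(W,c(*q),z),1).tolist() for z in(0,10,25,35)])
b=[(145,412),(249,408),(248,562),(157,562)]
for z in(0,24.5,):
  P=np.array([onz(W,(x*1.4,(y-300)*1.4),z) for x,y in b]);print(np.round(P,1).tolist(),np.linalg.norm(P[0]-P[1]))
E
```

```text
tipL [503.7 -12.4  40.9] [1.4 1.4]
tipR [562.8   1.8  12.3] [1.3 1.3]
cartNR [572.8 -33.7  11.3] [2.2 2.2]
cartNL [504.5 -44.1  32.3] [4.2 4.2]
cart botNL [497.9 -57.2  14. ] [0.5 0.5]
cart botNR [557.9 -59.8  10.2] [0.7 0.7]
[[0.999, 0.032, 0.009, 538.322], [-0.034, 0.956, 0.292, 82.639], [0.0, -0.292, 0.957, 165.65], [0.0, 0.0, 0.0, 1.0]]
(236.0, 259.0) [[513.2, 5.8, 0.0], [514.7, 10.4, 10.0], [517.0, 17.4, 25.0], [518.5, 22.0, 35.0]]
(325.0, 259.0) [[559.3, 4.2, 0.0], [558.0, 8.9, 10.0], [556.1, 16.0, 25.0], [554.9, 20.8, 35.0]]
[[501.3, 59.1, 0.0], [570.2, 59.4, 0.0], [572.2, -63.8, 0.0], [499.3, -61.3, 0.0]] 68.86179803253594
[[506.8, 62.6, 24.5], [565.5, 62.9, 24.5], [567.2, -42.1, 24.5], [505.0, -40.0, 24.5]] 58.67700449114205
```

The mosaic shows the pads hovering above the carton's top (pad ends at (512,418) and (690,418) in the zoomed crop), although the TCP reads about -1. The ray check puts the tips at z≈25. I'll open and feel downwards in small steps.

```bash
echo '{"ticks":[[0,0,0,0,0,0,80],[0,0,0,0,0,0,80],[0,0,0,0,0,0,80],[0,0,0,0,0,0,80],[0,0,0,0,0,4,80],[0,0,0,0,0,0,80]]}' | python3 steer.py
echo '{"ticks":[[0,0,0,0,0,3,80],[0,0,0,0,0,0,80]]}' | python3 steer.py | egrep 'pos|wr|wi'
echo '{"ticks":[[0,0,0,0,0,3,80],[0,0,0,0,0,0,80]]}' | python3 steer.py| egrep 'pos|wr|wi'
```

```text
time_s: 6.7
tool_pos: [535.6, 7.7, -5.7]
ee_rot: [-2.258, -2.183, 0.001]
wrist_force: [-0.7, 0.3, 0.5]
width: 80.0
grip_force: 0.0
tool_pos: [535.7, 7.7, -8.6]
wrist_force: [0.1, 0.2, -0.4]
width: 79.9
tool_pos: [535.7, 7.7, -11.5]
wrist_force: [-0.2, 0.7, 0.1]
width: 79.9
```

```bash
echo '{"ticks":[[0,0,0,0,0,3,80],[0,0,0,0,0,0,80]]}' | python3 steer.py| egrep 'pos|wr'
echo '{"ticks":[[0,0,0,0,0,2,80],[0,0,0,0,0,0,56],[0,0,0,0,0,0,56],[0,0,0,0,0,0,56],[0,0,0,0,0,0,56]]}' | python3 steer.py 40| egrep 'pos|wr|wi|gr'
```

```text
tool_pos: [535.8, 7.6, -14.5]
wrist_force: [0.4, -0.3, -0.2]
tool_pos: [536.0, 7.7, -16.0]
wrist_force: [-0.9, -0.1, 1.6]
width: 61.3
grip_force: 43.7
```

```bash
echo '{"ticks":[[0,0,0,0,0,0,70],[0,0,0,0,0,0,70],[0,0,0,0,0,3,70],[0,0,0,0,0,0,70]]}' | python3 steer.py| egrep 'pos|wr|wi'
echo '{"ticks":[[0,0,0,0,0,3,70],[0,0,0,0,0,0,70]]}' | python3 steer.py| egrep 'pos|wr|wi'
echo '{"ticks":[[0,0,0,0,0,0,50],[0,0,0,0,0,0,50],[0,0,0,0,0,0,50],[0,0,0,0,0,0,50],[0,0,0,0,0,0,50]]}' | python3 steer.py 80
echo '{"ticks":[[0,0,0,0,0,-10,50],[0,0,0,0,0,-20,50],[0,0,0,0,0,-40,50],[0,0,0,0,0,-20,50],[0,0,0,0,0,0,50],[0,0,0,0,0,0,50]]}' | python3 steer.py
```

```text
tool_pos: [535.7, 7.7, -19.6]
wrist_force: [-0.1, -0.1, 0.5]
width: 70.1
tool_pos: [535.7, 7.7, -22.6]
wrist_force: [0.9, -0.5, -0.2]
width: 70.4
time_s: 8.9
tool_pos: [536.0, 7.6, -21.9]
ee_rot: [2.259, 2.183, 0.0]
wrist_force: [-0.1, 0.3, 5.2]
width: 60.5
grip_force: 86.9
time_s: 9.5
tool_pos: [536.0, 7.6, 68.1]
ee_rot: [2.259, 2.183, 0.001]
wrist_force: [-0.5, -0.2, -1.5]
width: 60.1
grip_force: 86.6
```

```bash
echo '{"ticks":[[0,0,0,-37,-16.3,0,50],[0,0,0,-37,-16.3,0,50],[0,0,0,-37,-16.3,0,50],[0,0,0,-37,-16.3,0,50],[0,0,0,-36,-16.3,0,50],[0,0,-0.14,0,0,0,50],[0,0,-0.14,0,0,0,50],[0,0,-0.138,0,0,0,50]]}' | python3 steer.py
echo '{"ticks":[[0,0,0,0,0,0,50],[0,0,0,0,0,0,50],[0,0,0,0,0,0,50]]}' | python3 steer.py
python3 - <<'E'
from h import *
from bench import ctrl
from scipy.spatial.transform import Rotation as R
s=ctrl.sense();M=R.from_rotvec(s["ee_rot"]).as_matrix();print(M.round(3).tolist())
c=ctrl.read_camera("wrist");pickle.dump(c,open("w6.pkl","wb"))
u=np.array([.375,-.927]);v=np.array([.927,.375]);e=np.array(s["tool_pos"])[:2]-[475.5,-240.9];print(e@u,e@v)
E
```

```text
time_s: 10.3
tool_pos: [447.1, -173.6, 66.5]
ee_rot: [-1.749, -2.607, 0.001]
wrist_force: [1.0, -0.2, -1.5]
width: 60.5
grip_force: 86.6
time_s: 10.6
tool_pos: [447.9, -173.2, 67.3]
ee_rot: [-1.759, -2.602, 0.0]
wrist_force: [-0.1, -1.3, -0.9]
width: 60.6
grip_force: 86.6
[[-0.373, 0.928, -0.001], [0.928, 0.373, 0.0], [0.001, -0.001, -1.0]]
-73.07882102848632 -0.1772947345358027
```

```bash
echo '{"ticks":[[0,0,0,0,0,35,50],[0,0,0,0,0,20,50],[0,0,0,0,0,13,50],[0,0,0,0,0,0,50],[0,0,0,0,0,0,50]]}' | python3 steer.py
echo '{"ticks":[[0,0,0,-8,0,0,50],[0,0,0,-8,0,0,50],[0,0,0,-6,0,0,50],[0,0,0,0,0,0,50]]}' | python3 steer.py|egrep 'pos|wr|wi'
```

```text
time_s: 11.15
tool_pos: [448.3, -173.3, -0.1]
ee_rot: [-1.757, -2.604, 0.0]
wrist_force: [-0.6, 0.3, -0.8]
width: 60.2
grip_force: 86.7
tool_pos: [456.8, -193.4, 0.3]
wrist_force: [-1.6, 6.1, 3.5]
width: 60.1
```

```bash
echo '{"ticks":[[0,0,0,-6,0,0,50],[0,0,0,-6,0,0,50],[0,0,0,-6,0,0,50],[0,0,0,-6,0,0,50],[0,0,0,0,0,0,50]]}' | python3 steer.py|egrep 'pos|wr|wi'
echo '{"ticks":[[0,0,0,-5,0,0,50],[0,0,0,0,0,0,50]]}' | python3 steer.py|egrep 'pos|wr|wi'
echo '{"ticks":[[0,0,0,-3,0,0,50],[0,0,0,0,0,0,50],[0,0,0,0,0,0,50]]}' | python3 steer.py|egrep 'pos|wr|wi|ee'
```

```text
tool_pos: [464.5, -212.9, 0.1]
wrist_force: [-3.6, 12.0, 3.8]
width: 60.5
tool_pos: [465.9, -216.7, 0.0]
wrist_force: [-3.9, 11.8, 3.4]
width: 60.3
tool_pos: [466.6, -218.6, -0.0]
ee_rot: [-1.751, -2.601, -0.006]
wrist_force: [-4.4, 12.3, 4.3]
width: 60.3
```

```bash
echo '{"ticks":[[0,0,0,-3,0,0,50],[0,0,0,-2,0,0,50],[0,0,0,0,0,0,50],[0,0,0,0,0,0,50]]}' | python3 steer.py|egrep 'pos|wr|wi'
echo '{"ticks":[[0,0,0,-2,0,0,50],[0,0,0,0,0,0,50],[0,0,0,0,0,0,50]]}' | python3 steer.py|egrep 'pos|wr|wi|ee'
python3 - <<'E'
from h import *
from bench import ctrl
s=ctrl.sense();c=ctrl.read_camera("wrist");pickle.dump(c,open("w7.pkl","wb"))
u=np.array([.375,-.927]);v=np.array([.927,.375]);e=np.array(s["tool_pos"])[:2]-[475.5,-240.9];f=np.array(s["wrist_force"]);print(e@u,e@v,f[:2]@u)
O=np.array([475.5,-240.9])
print('wall in top edge pix',[proj(c,[*(O+u*-81+v*y),16]).round() for y in(-20,0,20)],'carton tail',[proj(c,[*(O+u*(e@u-55)+v*y),45]).round() for y in(-28,0,28)])
# brightness profile down image through column of centre
x=int(proj(c,[*(O+u*-81),16])[0]);g=c["img"][:,:,:].mean(2);print(x,g[40:260:4,x+25].astype(int).tolist())
E
```

```text
tool_pos: [468.2, -222.6, -0.1]
wrist_force: [-4.6, 13.5, 4.8]
width: 60.3
tool_pos: [468.9, -224.3, -0.0]
ee_rot: [-1.75, -2.6, -0.007]
wrist_force: [-4.2, 14.1, 3.9]
width: 60.5
-17.884732212106613 0.12196687513584692 -14.612566280367215
wall in top edge pix [array([232., 131.]), array([279., 131.]), array([327., 131.])] carton tail [array([200., 161.]), array([279., 161.]), array([359., 161.])]
279 [192, 192, 190, 189, 190, 191, 191, 191, 191, 191, 190, 189, 181, 180, 180, 179, 179, 179, 181, 158, 103, 113, 111, 75, 117, 117, 117, 117, 89, 96, 101, 118, 192, 104, 106, 106, 106, 106, 106, 107, 106, 106, 106, 106, 107, 107, 108, 107, 105, 105, 104, 105, 105, 105, 103]
```

```bash
echo '{"ticks":[[0,0,0,0,0,4,50],[0,0,0,0,0,4,50],[0,0,0,0,0,3,50],[0,0,0,0,0,0,50]]}' | python3 steer.py|egrep 'pos|wr|wi'
echo '{"ticks":[[0,0,0,0,0,3,50],[0,0,0,0,0,0,50]]}' | python3 steer.py|egrep 'pos|wr|wi'
echo '{"ticks":[[0,0,0,0,0,2,50],[0,0,0,0,0,0,50],[0,0,0,0,0,0,50]]}' | python3 steer.py|egrep 'pos|wr|wi|ee'
```

```text
tool_pos: [468.1, -224.2, -11.5]
wrist_force: [-4.8, 14.5, 2.3]
width: 60.3
tool_pos: [468.0, -224.2, -14.5]
wrist_force: [-4.6, 14.0, 3.8]
width: 60.5
tool_pos: [468.1, -224.3, -15.8]
ee_rot: [-1.749, -2.599, -0.005]
wrist_force: [-6.8, 14.9, 8.8]
width: 60.4
```

```bash
echo '{"ticks":[[0,0,0,3,0,0,50],[0,0,0,3,0,0,50],[0,0,0,0,0,0,50]]}' | python3 steer.py|egrep 'pos|wr|wi'
echo '{"ticks":[[0,0,0,3,0,0,50],[0,0,0,0,0,0,50]]}' | python3 steer.py|egrep 'pos|wr|wi'
echo '{"ticks":[[0,0,0,2,0,0,50],[0,0,0,0,0,0,50]]}' | python3 steer.py|egrep 'pos|wr|wi|ee'
```

```text
tool_pos: [466.4, -219.7, -15.8]
wrist_force: [-4.8, 12.1, 6.6]
width: 60.4
tool_pos: [465.3, -217.3, -15.8]
wrist_force: [-4.4, 12.4, 6.9]
width: 60.4
tool_pos: [465.2, -216.9, -15.8]
ee_rot: [-1.754, -2.601, -0.003]
wrist_force: [-4.5, 8.5, 4.4]
width: 60.3
```

```bash
echo '{"ticks":[[0,0,0,2,0,0,50],[0,0,0,0,0,0,50]]}' | python3 steer.py|egrep 'pos|wr|wi'
echo '{"ticks":[[0,0,0,0,0,0,62],[0,0,0,0,0,0,66],[0,0,0,0,0,0,74],[0,0,0,0,0,0,74],[0,0,0,0,0,0,74],[0,0,0,0,0,0,74]]}' | python3 steer.py
echo '{"ticks":[[0,0,0,0,0,-10,74],[0,0,0,0,0,-30,74],[0,0,0,0,0,-45,74],[0,0,0,0,0,-45,74],[0,0,0,0,0,-45,74],[0,0,0,0,0,-20,74],[0,0,0,0,0,0,74],[0,0,0,0,0,0,74]]}' | python3 steer.py
python3 - <<'E'
from h import *
from bench import ctrl
s=ctrl.sense();d={n:ctrl.read_camera(n) for n in("wrist","scene","side")};pickle.dump(d,open("d8.pkl","wb"));c=d["wrist"]
u=np.array([.375,-.927]);v=np.array([.927,.375]);O=np.array([475.5,-240.9])
e=np.array(s["tool_pos"])[:2]-O;print(e@u,e@v)
# rectified top-down view at z=30.5 in tray frame: columns tray x, brightness/colour
for z in(30.5,):
  for y in(-15,0,22):
    r=[]
    for x in range(-95,70,3):
        p=proj(c,[*(O+u*x+v*y),z]).round().astype(int)
        r.append(int(c["img"][p[1],p[0]].mean()) if 0<=p[1]<420 and 0<=p[0]<560 else -1)
    print(y,r)
r=[]
for y in range(-75,76,3):
    p=proj(c,[*(O+u*-28.5+v*y),30.5]).round().astype(int);r.append(int(c["img"][p[1],p[0]].mean()))
print(r)
E
```

```text
tool_pos: [465.2, -216.9, -15.8]
wrist_force: [-3.3, 6.2, 3.0]
width: 60.5
time_s: 15.7
tool_pos: [466.5, -218.4, -16.1]
ee_rot: [1.757, 2.604, -0.0]
wrist_force: [0.4, 0.3, 0.5]
width: 74.0
grip_force: 0.0
time_s: 16.5
tool_pos: [465.8, -218.2, 179.2]
ee_rot: [1.757, 2.604, -0.001]
wrist_force: [-0.3, -0.2, -0.3]
width: 74.0
grip_force: 0.0
-24.690550378451256 -0.46156801746264975
-15 [128, 128, 126, 88, 88, 100, 140, 139, 140, 140, 139, 139, 140, 139, 139, 139, 139, 138, 139, 139, 138, 139, 138, 138, 112, 91, 91, 89, 69, 75, 78, 87, 71, 73, 65, 141, 108, 138, 154, 153, 58, 83, 148, 144, 138, 80, 64, 64, 64, 64, 64, 37, 90, 91, 85]
0 [130, 128, 129, 86, 88, 100, 152, 152, 139, 138, 140, 140, 140, 139, 140, 139, 139, 139, 139, 140, 138, 138, 138, 138, 105, 79, 90, 90, 90, 89, 90, 89, 89, 89, 145, 146, 146, 151, 153, 154, 60, 100, 148, 144, 139, 62, 64, 65, 65, 64, 65, 41, 83, 91, 83]
22 [128, 129, 127, 83, 89, 122, 153, 151, 152, 151, 140, 139, 140, 139, 140, 138, 138, 139, 139, 139, 138, 138, 137, 138, 139, 148, 147, 147, 128, 119, 142, 99, 133, 132, 117, 127, 128, 124, 145, 146, 58, 81, 148, 145, 136, 61, 64, 65, 64, 64, 63, 41, 80, 90, 82]
[85, 82, 51, 39, 39, 46, 53, 52, 53, 84, 65, 85, 66, 67, 55, 112, 146, 147, 147, 137, 139, 138, 138, 137, 139, 138, 137, 137, 73, 73, 72, 95, 138, 139, 138, 138, 87, 87, 88, 87, 87, 56, 56, 54, 55, 43, 41, 44, 106, 125, 150]
```

```bash
python3 - <<'E'
from h import *
u=np.array([.375,-.927]);v=np.array([.927,.375]);O=np.array([475.5,-240.9])
for nm,c in(("w8",pickle.load(open("d8.pkl","rb"))["wrist"]),("w2",pickle.load(open("w2.pkl","rb"))),("w1",pickle.load(open("w1.pkl","rb")))):
  for z in(51,79):
    r=[]
    for x in range(30,84,2):
        p=proj(c,[*(O+u*x+v*5),z]).round().astype(int);r.append(int(c["img"][p[1],p[0]].mean()) if p[1]<420 else -1)
    print(nm,z,r)
E
```

```text
w8 51 [97, 48, 64, 64, 64, 63, 65, 64, 63, 40, 83, 90, 90, 83, 83, 38, 31, 32, 31, 32, 32, 31, 41, 56, 63, 62, 62]
w8 79 [65, 62, 40, 84, 90, 88, 82, 66, 32, 31, 33, 31, 33, 32, 42, 55, 64, 62, 57, 90, 90, 88, 88, 88, 89, 89, 90]
w2 51 [127, 124, 123, 73, 56, 54, 56, 54, 55, 53, 60, 73, 72, 71, 71, 33, 43, 51, 48, 46, 40, 70, 70, 69, 71, 70, 70]
w2 79 [126, 124, 124, 73, 56, 54, 55, 55, 55, 54, 72, 73, 73, 72, 38, 43, 53, 48, 46, 35, 69, 70, 71, 71, 71, 71, 71]
w1 51 [122, 91, 55, 54, 54, 53, 58, 57, 58, 45, 73, 80, 81, 75, 71, 39, 32, 30, 33, 44, 54, 45, 42, 37, 89, 89, 90]
w1 79 [52, 53, 54, 56, 59, 58, 51, 79, 79, 80, 71, 37, 29, 33, 31, 51, 45, 36, 36, 54, 59, 59, 89, 90, 92, 90, 88]
```

The carton reads as lying between the wall (x -79) and the plate (x 25), centred in y. The lid bar's centre is at tray x ≈ 63.5, so next I go behind it.

```bash
echo '{"ticks":[[0,0,0,-40,0.5,0,25],[0,0,0,-40,0,0,25],[0,0,0,-37,0,0,25],[0,0,0,0,0,40,25],[0,0,0,0,0,40,25],[0,0,0,0,0,30,25],[0,0,0,0,0,10,25],[0,0,0,0,0,0,25]]}' | python3 steer.py 40
echo '{"ticks":[[0,0,0,0,0,5,25],[0,0,0,0,0,0,25]]}' | python3 steer.py
echo '{"ticks":[[0,0,0,6,0,0,25],[0,0,0,6,0,0,25],[0,0,0,5,0,0,25],[0,0,0,5,0,0,25],[0,0,0,0,0,0,25]]}' | python3 steer.py
```

```text
time_s: 17.45
tool_pos: [509.2, -325.3, 56.8]
ee_rot: [-1.753, -2.602, 0.001]
wrist_force: [0.3, -0.1, -0.1]
width: 24.8
grip_force: 0.0
time_s: 17.65
tool_pos: [511.3, -326.5, 54.7]
ee_rot: [1.756, 2.603, 0.0]
wrist_force: [0.6, -0.4, -0.3]
width: 24.9
grip_force: 0.0
time_s: 18.15
tool_pos: [502.1, -304.7, 54.0]
ee_rot: [-1.755, -2.605, -0.001]
wrist_force: [-0.6, -0.1, 0.8]
width: 25.2
grip_force: 0.0
```

No push force, so the tips passed over the bar. That matches the roughly 25 mm tip offset seen at the carton. I'll back up, go lower and push again.

```bash
echo '{"ticks":[[0,0,0,-12,0,0,25],[0,0,0,-12,0,0,25],[0,0,0,0,0,0,25],[0,0,0,0,0,10,25],[0,0,0,0,0,5,25],[0,0,0,0,0,0,25]]}' | python3 steer.py|egrep 'pos|wr|wi'
echo '{"ticks":[[0,0,0,0,0,3,25],[0,0,0,0,0,2,25],[0,0,0,0,0,0,25]]}' | python3 steer.py|egrep 'pos|wr|wi'
echo '{"ticks":[[0,0,0,6,0,0,25],[0,0,0,5,0,0,25],[0,0,0,4,0,0,25],[0,0,0,4,0,0,25],[0,0,0,0,0,0,25]]}' | python3 steer.py
```

```text
tool_pos: [510.2, -326.8, 37.5]
wrist_force: [-0.4, -0.1, -0.9]
width: 24.5
tool_pos: [511.1, -327.9, 33.6]
wrist_force: [0.1, -0.8, -0.4]
width: 25.0
time_s: 19.55
tool_pos: [504.0, -309.8, 34.0]
ee_rot: [-1.756, -2.605, -0.0]
wrist_force: [0.5, -0.4, 0.1]
width: 25.0
grip_force: 0.0
```

```bash
echo '{"ticks":[[0,0,0,5,0,0,25],[0,0,0,0,0,0,25]]}' | python3 steer.py|egrep 'pos|wr|wi'
echo '{"ticks":[[0,0,0,5,0,0,25],[0,0,0,0,0,0,25]]}' | python3 steer.py|egrep 'pos|wr|wi'
python3 - <<'E'
from h import *
from bench import ctrl
c=ctrl.read_camera("wrist");pickle.dump(c,open("w9.pkl","wb"))
u=np.array([.375,-.927]);v=np.array([.927,.375]);O=np.array([475.5,-240.9])
s=ctrl.sense();e=np.array(s["tool_pos"])[:2]-O;print(e@u,e@v,s["wrist_force"])
for y in(-26,-20,0,20,26):
  for z in(51,79):
    r=[]
    for x in range(20,100,3):
        p=proj(c,[*(O+u*x+v*y),z]).round().astype(int);r.append(int(c["img"][p[1],p[0]].mean()) if p[1]<420 else -1)
    print(y,z,r)
E
```

```text
tool_pos: [502.1, -305.2, 33.9]
wrist_force: [-0.3, 0.5, 1.1]
width: 24.9
tool_pos: [500.2, -300.4, 33.8]
wrist_force: [0.3, -1.5, 0.9]
width: 24.8
64.50531062495884 0.4716322638570247 [ 0.31580494  0.06230395 -0.45567899]
-26 51 [138, 151, 174, 158, 101, 108, 66, 63, 39, 40, 39, 38, 44, 42, 42, 33, 22, 23, 22, 23, 60, 22, 21, 22, 24, 21, 22]
-26 79 [171, 141, 105, 64, 65, 62, 37, 37, 43, 41, 39, 57, 66, 44, 21, 22, 24, 22, 21, 20, 18, 19, 20, 20, 21, 19, 16]
-20 51 [141, 151, 175, 162, 102, 108, 109, 64, 42, 42, 39, 39, 41, 42, 41, 51, 63, 64, 63, 64, 69, 81, 46, 23, 23, 23, 24]
-20 79 [172, 101, 104, 83, 63, 41, 38, 37, 44, 40, 39, 23, 20, 64, 64, 22, 21, 22, 21, 22, 22, 23, 23, 23, 25, 23, 23]
0 51 [130, 151, 177, 150, 103, 110, 109, 107, 45, 43, 42, 43, 66, 72, 42, 45, 59, 58, 59, 58, 59, 60, 59, 116, 117, 117, 117]
0 79 [175, 103, 106, 109, 106, 44, 42, 43, 69, 71, 42, 58, 58, 57, 59, 61, 59, 116, 117, 118, 114, 114, 130, 130, 127, 134, 133]
20 51 [123, 148, 179, 153, 102, 110, 108, 107, 46, 46, 43, 44, 67, 73, 70, 60, 65, 65, 63, 52, 27, 27, 26, 26, 27, 29, 30]
20 79 [176, 100, 104, 112, 109, 44, 43, 44, 71, 73, 63, 30, 64, 65, 65, 26, 24, 26, 26, 26, 24, 24, 27, 24, 23, 24, 23]
26 51 [121, 144, 180, 153, 102, 111, 110, 109, 45, 46, 43, 44, 67, 73, 72, 47, 27, 27, 59, 64, 70, 28, 25, 25, 26, 27, 27]
26 79 [176, 49, 104, 110, 109, 106, 107, 43, 70, 74, 64, 58, 30, 28, 27, 27, 29, 23, 23, 24, 21, 27, 23, 22, 22, 21, 22]
```

```bash
python3 - <<'E'
from h import *
c=pickle.load(open("w9.pkl","rb"));g=cv2.cvtColor(c["img"],cv2.COLOR_BGR2GRAY)
u=np.array([.375,-.927]);v=np.array([.927,.375]);O=np.array([475.5,-240.9])
for z in(51,65,79):print(z,[proj(c,[*(O+u*x+v*y),z]).round().tolist() for x,y in((58.5,-30),(58.5,30),(68.5,-30),(68.5,30))])
s=cv2.resize(g[190:330,200:360],(64,47),interpolation=cv2.INTER_AREA)
for i,r in enumerate(s):print(f"{190+i*3:3d}",''.join(" .:-=+*#%@"[::-1][min(9,int(x)//14)] for x in r))
E
```

```text
51 [[214.0, 257.0], [342.0, 257.0], [215.0, 276.0], [341.0, 276.0]]
65 [[208.0, 271.0], [348.0, 271.0], [209.0, 291.0], [347.0, 291.0]]
79 [[201.0, 287.0], [355.0, 287.0], [203.0, 309.0], [353.0, 309.0]]
190                                                                 
193                                                                 
196 ::.                  ..       .                     .       ::::
199 **- .:. ::.  .:  ::..:::  ::  ::.  :.  ::.  :.  :: :::   :.:****
202 **+--------------------------------------------------------=****
205 ----------------------------------------------------------------
208 ::::::::::::::::::::::::::::::::::::::::::::::::::::::::::::::::
211 =-::=--:::::::::::::::::::::::::::::::::::::::::::::::::.:::::::
214 +++=+++==-::::::::::::::::::::::::::::::::::::::::::::::::::::::
217 ++++++++++==-:::::::::::::::::::::::::::::::::::::::::::::::::::
220 ++++++++++++++=-::::::::::::::::::::::::::::::::::::::::::::::::
223 +++++++++++++++++=-:::::::::::::::::::::::::::::::::::::::::::::
226 ++++++**************+++++++++++++++++++++======++======-::::::::
[... 1646 characters left out ...]
#%%%%%#+=-
301 +#%%%%%%%%%%#+=*%%%%%++++++++++++++++++-:::#%%%#*==#%%%%%%%%%#*+
304 %%%%%%%%%%%%%#=+%%%%#+++++++++++++++=:-::::*%%%%+=#%%%%%%%%%%%%#
307 %%%%%%%%%%%%%%+*%%%%*+++++++++++=-=+-::::::+%%%#*+#%%%%%%%###%%%
310 %%%%%%%%%%%%%%%%%%%%*+++++++++++-----::--:-=%%%##%%%%%%%%####%%%
313 %%%%%%%%%%%%%%%%%%%%+=========::...........:%%%#%%%%%%%%%%%%%%%%
316 %%%%%%%%%%%%%%%%%%%%+========:..............#%%#%%%%%%%%%%%%%%%%
319 %%%%%%%%%%%%%%%%%%%#========-...............*%%#%%%%%%%%%%%%%%%%
322 %%%%%%%%%%%%%%%%%%%#+=======:...............*%%#%%%%%%%%%%%%%%%%
325 %%%%%%%%%%%%%%%%%%%*=======-................=%##%%%%%%%%%%%%%%%%
328 %%%%%%%%%%%%%%%%%%%*=======.................=%%#%%%%%%%%%%%%%%%%
```

The ASCII print shows the lid has in fact moved. The bar is at rows 226–265, with its centre at tray x≈47 against 63.5 before, and the fingertips are right behind it. I'll keep pushing.

```bash
echo '{"ticks":[[0,0,0,15,0,0,25],[0,0,0,15,0,0,25],[0,0,0,15,0,0,25],[0,0,0,15,0,0,25],[0,0,0,15,0,0,25],[0,0,0,15,0,0,25],[0,0,0,10,0,0,25],[0,0,0,0,0,0,25]]}' | python3 steer.py
python3 - <<'E'
from h import *
from bench import ctrl
c=ctrl.read_camera("wrist");pickle.dump(c,open("w10.pkl","wb"));g=cv2.cvtColor(c["img"],cv2.COLOR_BGR2GRAY)
u=np.array([.375,-.927]);O=np.array([475.5,-240.9]);s=ctrl.sense();print((np.array(s["tool_pos"])[:2]-O)@u,np.array(s["wrist_force"][:2])@u)
v=np.array([.927,.375])
for z in(51,79):
  print(z,[int(g[tuple(proj(c,[*(O+u*x+v*3),z]).round().astype(int)[::-1])]) for x in range(-100,-30,2)])
E
```

```text
time_s: 20.8
tool_pos: [462.4, -206.9, 33.8]
ee_rot: [-1.753, -2.605, -0.0]
wrist_force: [0.6, 0.9, 0.8]
width: 25.2
grip_force: 0.0
-35.413160139476894 0.11458994285378428
51 [153, 153, 150, 149, 64, 107, 103, 92, 152, 182, 181, 181, 180, 181, 180, 101, 87, 97, 96, 97, 95, 51, 39, 36, 40, 36, 48, 61, 65, 63, 64, 44, 51, 52, 52]
79 [153, 149, 79, 108, 103, 99, 183, 182, 181, 181, 181, 101, 87, 98, 97, 95, 49, 39, 39, 36, 45, 62, 65, 65, 45, 50, 52, 52, 51, 51, 50, 52, 52, 52, 94]
```

```bash
echo '{"ticks":[[0,0,0,6,0,0,25],[0,0,0,5,0,0,25],[0,0,0,3,0,0,25],[0,0,0,0,0,0,25]]}' | python3 steer.py|egrep 'pos|wr'
echo '{"ticks":[[0,0,0,2,0,0,25],[0,0,0,0,0,0,25]]}' | python3 steer.py|egrep 'pos|wr'
echo '{"ticks":[[0,0,0,2,0,0,25],[0,0,0,0,0,0,25]]}' | python3 steer.py|egrep 'pos|wr'
echo '{"ticks":[[0,0,0,2,0,0,25],[0,0,0,0,0,0,25]]}' | python3 steer.py|egrep 'pos|wr'
```

```text
tool_pos: [457.5, -195.0, 33.8]
wrist_force: [0.0, -0.4, 0.6]
tool_pos: [456.9, -193.6, 33.8]
wrist_force: [0.3, 0.4, -0.2]
tool_pos: [456.1, -191.7, 33.8]
wrist_force: [0.3, -0.2, -0.6]
tool_pos: [455.3, -189.7, 33.8]
wrist_force: [0.2, -0.3, -0.3]
```

```bash
for i in 1; do echo '{"ticks":[[0,0,0,2,0,0,25],[0,0,0,0,0,0,25]]}' | python3 steer.py|egrep 'pos|wr'; done
echo '{"ticks":[[0,0,0,2,0,0,25],[0,0,0,0,0,0,25]]}' | python3 steer.py|egrep 'pos|wr'
python3 - <<'E'
from h import *
from bench import ctrl
c=ctrl.read_camera("wrist");pickle.dump(c,open("w11.pkl","wb"));g=cv2.cvtColor(c["img"],cv2.COLOR_BGR2GRAY)
u=np.array([.375,-.927]);O=np.array([475.5,-240.9]);s=ctrl.sense();print((np.array(s["tool_pos"])[:2]-O)@u,np.array(s["wrist_force"][:2])@u)
v=np.array([.927,.375])
for z in(51,79):
  print(z,[int(g[tuple(proj(c,[*(O+u*x+v*3),z]).round().astype(int)[::-1])]) for x in range(-120,-50,2)])
E
```

```text
tool_pos: [455.0, -189.0, 33.8]
wrist_force: [2.2, -3.8, -1.4]
tool_pos: [455.0, -189.0, 33.9]
wrist_force: [2.3, -6.9, -3.8]
-55.80865566958481 7.855078937418563
51 [146, 146, 145, 146, 146, 145, 146, 146, 146, 143, 142, 113, 55, 98, 59, 76, 79, 86, 92, 92, 90, 90, 34, 34, 34, 30, 33, 42, 56, 62, 60, 60, 33, 48, 51]
79 [145, 146, 145, 146, 147, 147, 145, 141, 71, 70, 58, 74, 79, 92, 92, 91, 89, 33, 36, 34, 33, 46, 60, 61, 60, 32, 48, 49, 49, 49, 49, 50, 48, 50, 85]
```

It's at the end stop: no more motion, force rising to 8 N, and the tool at the predicted position. I'll back off, lift and verify.

```bash
echo '{"ticks":[[0,0,0,-6,0,0,25],[0,0,0,-8,0,0,25],[0,0,0,0,0,-30,25],[0,0,0,0,0,-40,25],[0,0,0,0,0,-40,25],[0,0,0,0,0,-40,25],[0,0,0,0,0,0,25],[0,0,0,0,0,0,25]]}' | python3 steer.py
python3 - <<'E'
from h import *
from bench import ctrl
d=pickle.load(open("d8.pkl","rb"))
c=ctrl.read_camera("wrist");n=ctrl.read_camera("scene");g=cv2.cvtColor(c["img"],cv2.COLOR_BGR2GRAY)
u=np.array([.375,-.927]);v=np.array([.927,.375]);O=np.array([475.5,-240.9])
for z in(51,79):
  print(z,[int(g[tuple(proj(c,[*(O+u*x+v*3),z]).round().astype(int)[::-1])]) for x in range(-110,-50,2)])
o=pickle.load(open("d0.pkl","rb"))["scene"]["img"]
for nm,(x0,x1,y0,y1) in dict(small=(260,300,172,196),timer=(325,375,318,362)).items():
  print(nm,np.abs(n["img"][y0:y1,x0:x1].astype(int)-o[y0:y1,x0:x1]).mean())
E
```

```text
time_s: 23.1
tool_pos: [459.3, -199.3, 184.4]
ee_rot: [1.756, 2.604, 0.001]
wrist_force: [0.4, 0.5, 0.1]
width: 24.6
grip_force: 0.0
51 [138, 138, 138, 139, 137, 137, 136, 136, 116, 116, 71, 64, 66, 80, 80, 79, 77, 37, 39, 50, 59, 55, 53, 48, 69, 76, 76, 76, 76, 77]
79 [137, 139, 138, 137, 138, 136, 135, 116, 77, 83, 49, 81, 80, 79, 77, 37, 39, 54, 57, 54, 51, 69, 76, 76, 76, 77, 77, 76, 76, 75]
small 5.509722222222222
timer 2.325151515151515
```

```bash
python3 -c "
from bench import ctrl
print(ctrl.hand_in())"
```

```text
the job is handed in; nothing more can be done
None
```

The carton lies lengthwise on the tray floor between the front wall and the sprung plate, the lid is pushed to its shut stop, I never touched the small carton or timer, and I handed the job in at about 23 s with the gripper clear; the hand-in returned no verdict.

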